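Check the free play of a geared drive's lever and park it in the middle

TASK

Check the free play of the drive's hand lever: work it by its knob one way and then the other, each time until you just feel the steel disc under it resist, so that the bar pushes the two brass pointers out to the two ends of the play; the disc must not be turned, and the pointers must not be touched by the robot. Then bring the lever back midway between the two pointers and set the saddle block with the wide notch astride its bar, between the pointers and the knob, standing flat on the cover. Leave everything else where it is.

Things in the scene. Friction and masses are not known exactly. Their poses are not given: they have to be found in the camera images.
- drive: The geared drive, bolted to the table: a green housing 300 x 220 mm (x, y) with a flat green cover 70 mm above the table and a motor on its +x end. Origin: centre of its underside; z up. Its lever's vertical pivot stands at x = +80 mm, y = 0 of this frame.
- lever: Level steel hand lever over the cover, swinging about a vertical pivot; stays where left. Origin: on the pivot, 70 mm above the table; the lever points along its own -x, z up. Bar 12 mm wide, 12 mm thick, underside 16 mm and top 28 mm above the cover, running to 185 mm from the pivot. It swings freely for a hidden angle, not visible and lying differently every time, then meets the driven disc.
- knob (a point): Centre of the top of the lever's round upright black knob: 22 mm diameter, 34 mm tall, 175 mm from the pivot, top 132 mm above the table. Hold or push the lever here. Within the play it resists with about 1 N or less; at either end of the play the disc holds it with up to about 12 N; pushed harder, the disc turns.
- bar_mark (a point): Point on the centreline of the lever's bar 70 mm from the pivot, at the height of the pointers' tip points.
- disc_rim (a point): Point near the rim of the driven disc (steel, 100 mm diameter, flat on the cover round the pivot under the lever), 45 mm from the pivot. The disc must not be turned. Its angle does not tell where the play ends.
- pointer_left_tip (a point): Tip of the left (drive's +y side) brass pointer, 70 mm from the pivot. The pointers are needles about the lever's pivot, one each side of the bar, each with an upright tab (4 mm thick, 44 to 56 mm from the pivot, up to 39 mm above the cover). The swinging bar pushes the tab outward and the pointer stays where left; with the bar on the tab its tip is 0.19 rad beyond the bar's centreline.
- pointer_right_tip (a point): Tip of the right (drive's -y side) brass pointer, like the left one.
- saddle: Loose steel saddle block, an upside-down U, about 0.35 kg: 30 mm thick (x), 54 mm wide (y), 50 mm high, open notch 18 mm wide and 36 mm deep running along x in the middle of its underside. Origin: centre of the underside; z up. It fits over the lever's bar. Stands upright on the table to the right of the drive.
- saddle_narrow: The same block with a notch only 7 mm wide: it does not fit the bar. Leave it. Origin: centre of its underside.
- collar: Bystander: loose steel collar, 32 mm diameter, 14 mm high, standing on the far left corner of the drive's cover. Origin: centre of its underside.
- wrench: Bystander: open wrench 190 mm long lying on the table.
- screwdriver: Bystander: screwdriver 200 mm long lying on the table left of the drive.
- oil_bottle: Bystander: white plastic bottle, 64 mm diameter, 170 mm tall.
- jar: Bystander: amber jar, 66 mm diameter, 80 mm tall.
- gearwheel: Bystander: steel gearwheel, about 74 mm diameter, 16 mm high with a 30 mm high hub.
There are look-alikes about, which are no part of the job. Leave any purple look-alike of the saddle alone.

How it is judged:
By the outcome, as a careful person would: the job done as asked, in the order asked, and still so for the second after the job is handed in, with the robot touching nothing.
It also fails if it takes over 64 s, if anything falls off the work surface, if the arm or the gripper's body presses on something with over 40 N, if the wrist force passes 120 N, or if a joint passes its speed limit or range.

ROBOT

A 7-joint arm with a two-finger parallel gripper is mounted at the origin on the work surface. World frame = base frame: x ahead of the robot, y to its left, z up, the work surface at z = 0. Lengths are in mm, angles in rad, forces in N, time in s.
With the tool pointing down it reaches from about 425 to 1025 mm from the base axis. Payload 9.4 kg.
Tool frame: the origin (TCP) lies on the centre line of the jaws, within the pads' length; the fingertips stand 17 mm ahead of it and the grasp point (between the pads) lies 2 mm behind it; z points along the fingers, y is the line along which they close (so a half turn about z gives the same grasp; the last joint's range is limited). The gripper opens to 93 mm and grips with 3 to 60 N. Pads are 15 mm wide; open, the fingers measure 128 mm over their backs; the gripper's body (75 mm by 188 mm) begins 65 mm behind the grasp point.
Start: joints at [-1.244, 0.599, -0.003, 1.599, 0.002, 0.943, -0.08], TCP at [284.867, 666.689, 235.618] pointing down, gripper open.
Joint ranges: [-2.57, 2.57], [-0.35, 1.97], [-1.29, 1.29], [0.11, 2.56], [-1.05, 4.19], [0.11, 1.86], [-2.63, 2.63]. Speed limits (rad/s): [2.22, 2.22, 3.01, 3.01, 3.14, 3.14, 3.14].

INTERFACE

Orientations are given as a unit quaternion [x, y, z, w].
In Python, from rig import get_obs, cams, bot gives the robot as it stands.
- The arm moves only by the tool play_rows, never from a script. Its arguments are lists of equal length, an entry for each row: "travel": the shift along the tool's x, y, z in mm, a list of three; "rotation": the turn, a rotation vector about the tool's x, y, z in rad, a list of three. A call has exactly 10 rows; each row shifts and turns the commanded pose from where the row before left it, along the tool's axes as they then stand; what a row does not reach is not made up. A row lasts 1/10 s, in which the tool goes at most 50 mm and 8.59 degrees, less where a joint would pass 70% of its speed; a pose out of reach is approached as far as the arm can. A call is refused whole if a number of a shift passes 50 or a number of a turn 0.15, either way. A call with a gripper value outside its range is refused whole. "jaw" is the opening, from 0 (shut) to 1 (fully open), set as the call begins (left out, the last holds). The fingers move at their own pace and stop on an object; "newtons" is the grip in N (left out, the last holds). Time passes only in rows, so rows that do not move let the fingers close, or fill a call up. It gives the time, the measured TCP pose, the force, the opening and the grip force at its end, in the units of the state.
- get_obs(): the state, without advancing time (a new reading comes with each control period).
- cams.snapshot(name): name is "scene" or "top" or "wrist"; returns a dict with "img" (400x640x3 uint8, red, green, blue), "fov_y" (degrees; the focal length in pixels is half the picture's height over the tangent of half this angle, whatever the lens; pixels are square), "cx", "cy" (the principal point, pixels), "world_to_cam" (4x4, takes a point from world to camera coordinates). Camera axes: x right, y down, z forward; pixel columns grow to the right and rows downward; lengths in mm; the calibration is good to about 2 mm. A picture is of the moment at which its call begins. There is no depth.
- bot.sign_off(): hands the job in; it is judged then, once.
The state is a dict: "time": time; "joints": joint angles; "joint_vel": joint speeds; "effort": joint torques, N m; "tcp_pos": TCP position; "tool_rot": TCP orientation; "force": force on the tool from outside, world axes, zero at the start; "wrist_torque": the same for the moment, N m; "finger_gap": finger opening in mm; "grasp_force": force on a finger pad.
Only numpy, scipy, OpenCV 4.12 (cv2) and the standard library are available. Lean on these libraries where they do the work, as an engineer would, in place of code of your own. Each camera call takes 0.05 s, during which the arm holds its last target. There are 200 camera calls.

## Working session

There is one attempt and no reset: what is moved stays moved. The work goes in short steps, Python scripts to look and compute and a tool call to move; the robot and the scene stay as the last step left them, time stands still between calls to the robot, and variables do not carry over. Pictures are saved under pics/ and viewed, at most 10 in all, crops included, and the job is handed in when it is done.

Besides the shell and the picture viewer there is one more tool, called after ">>>" by a JSON object that holds its "op" and its "data", one argument or row to a line. play_rows: Moves the arm, as the interface text tells. Its arguments: {"type":"object","properties":{"travel":{"type":"array"},"rotation":{"type":"array"},"jaw":{"type":"number"},"newtons":{"type":"number"}},"required":["travel","rotation"]}

```bash
ls; mkdir -p pics
python3 - <<'E'
from rig import get_obs,cams
import cv2,pickle
s=get_obs();print(s)
for n in("scene","top"):
    c=cams.snapshot(n);pickle.dump(c,open(n+'.pkl','wb'));print(n,c['fov_y'],c['cx'],c['cy'],c['world_to_cam'])
    cv2.imwrite(f'pics/{n}0.png',cv2.resize(c['img'][:,:,::-1],(800,500),interpolation=cv2.INTER_CUBIC))
E
```

```text
pics
{'time': 0.0, 'joints': array([-1.24368725,  0.60012317, -0.00254752,  1.60013839,  0.0017846 ,
        0.9429003 , -0.0798088 ]), 'joint_vel': array([ 1.00864484e-03, -4.84232501e-05,  1.65898299e-03, -1.50394333e-03,
       -1.56373332e-03, -5.63470772e-04, -1.61784363e-03]), 'effort': array([ 1.99744286e-04, -7.65053487e+01,  1.49787214e+00, -2.52338076e+01,
       -5.23612776e-02,  1.67677423e-02,  1.69268360e-04]), 'tcp_pos': array([284.69387074, 666.25222427, 234.7582551 ]), 'tool_rot': array([ 2.00513833e-01,  9.79690558e-01, -7.77877469e-04, -9.34825969e-05]), 'force': array([-0.41909919,  0.51172959,  0.21301395]), 'wrist_torque': array([-0.0039865 , -0.02842742, -0.02662441]), 'grasp_force': 0.0, 'finger_gap': 93.29999717835673}
scene 43.07230886582851 320.44771332689805 207.5574416723257 [[ 8.32191171e-01  5.54464072e-01  5.23909529e-03 -4.53144218e+02]
 [ 4.41516796e-01 -6.56894318e-01 -6.11189638e-01 -2.41499163e+02]
 [-3.35441164e-01  5.10939769e-01 -7.91466852e-01  1.52195416e+03]
 [ 0.00000000e+00  0.00000000e+00  0.00000000e+00  1.00000000e+00]]
top 53.33595927227566 320.763883855485 203.63949214426785 [[-1.87933441e-02 -9.99581871e-01 -2.19748523e-02 -1.90047877e+01]
 [-9.92754215e-01  2.12649431e-02 -1.18266098e-01  5.75822989e+02]
 [ 1.18683942e-01  1.95930118e-02 -9.92738755e-01  1.31830405e+03]
 [ 0.00000000e+00  0.00000000e+00  0.00000000e+00  1.00000000e+00]]
```

View pics/scene0.png

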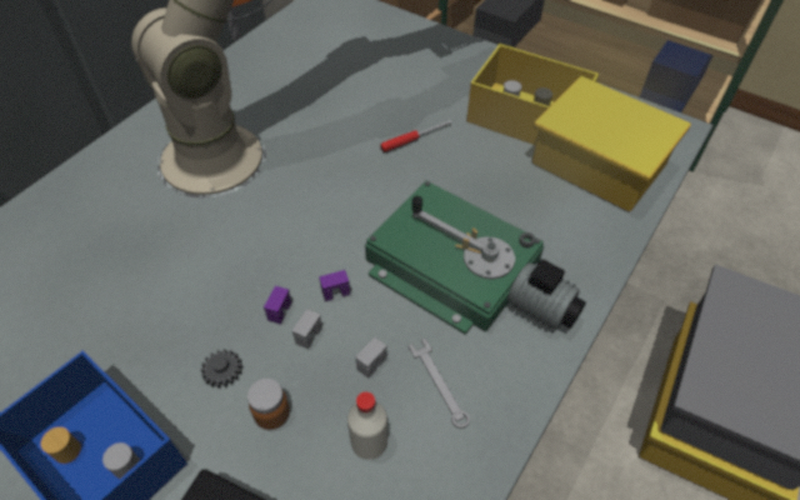

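View pics/top0.png

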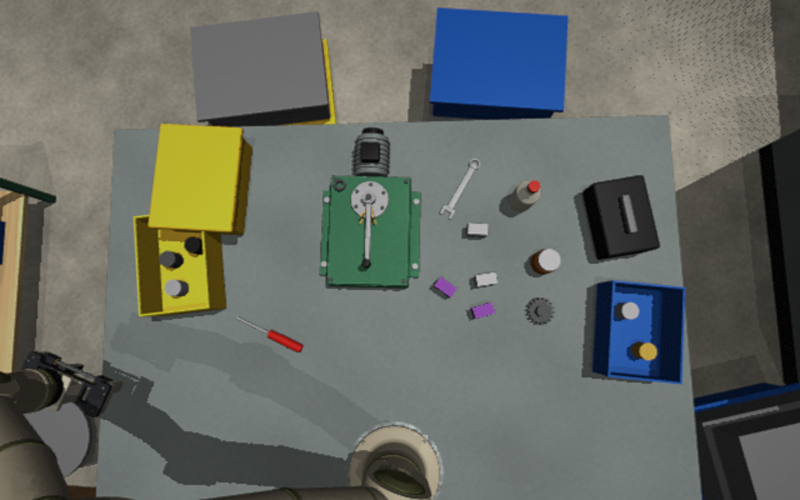

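The scene view shows grey blocks at (307,328) and (371,357), with purple look-alikes at (278,303) and (335,285). In the top view the lever runs from pivot (369,199) to knob (366,264), and the grey blocks are at (478,230) and (486,280). Next I'll use enlarged crops to find which block has the wide notch and to read the lever.

Run:
```python
import cv2,pickle,numpy as np
t=pickle.load(open('top.pkl','rb'))['img'];s=pickle.load(open('scene.pkl','rb'))['img']
# scene crop x225..325,y215..305 ; top crops
a=cv2.resize(s[240:305,220:320],(800,520)[:2],interpolation=cv2.INTER_CUBIC)[:,:,::-1]
a=cv2.resize(a,(400,260))
b=cv2.resize(t[170:245,345:405],(240,300),interpolation=cv2.INTER_CUBIC)[:,:,::-1]   # x4
c=cv2.resize(t[135:235,250:345],(570,600),interpolation=cv2.INTER_CUBIC)[:,:,::-1] #x6
im=np.zeros((600,800,3),np.uint8)
im[:600,:400]=cv2.resize(t[135:235,262:329],(402,600),interpolation=cv2.INTER_CUBIC)[:,:400,::-1]
im[:260,400:]=a; im[270:570,480:720]=b
cv2.imwrite('pics/crop1.png',im)
```

```text
(no output)
```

View pics/crop1.png

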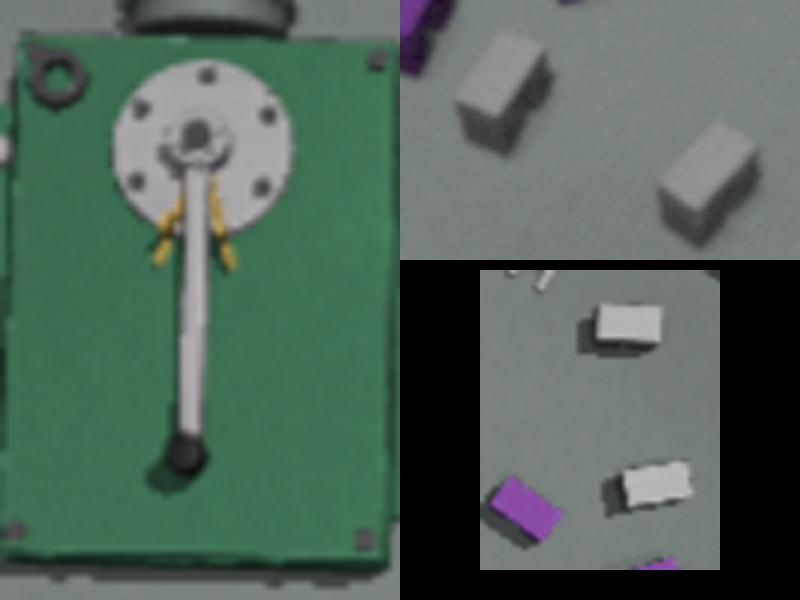

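```bash
cat > h.py <<'E'
import numpy as np,pickle
def proj(c,p):
    W=np.array(c['world_to_cam']);q=W[:3,:3]@np.array(p,float)+W[:3,3]
    f=200/np.tan(np.radians(c['fov_y']/2));return np.array([c['cx']+f*q[0]/q[2],c['cy']+f*q[1]/q[2]])
def ray(c,u,v,z):
    W=np.array(c['world_to_cam']);f=200/np.tan(np.radians(c['fov_y']/2))
    R=W[:3,:3];o=-R.T@W[:3,3];d=R.T@np.array([(u-c['cx'])/f,(v-c['cy'])/f,1]);return o+d*(z-o[2])/d[2]
E
python3 - <<'E'
from h import *
t=pickle.load(open('top.pkl','rb'));s=pickle.load(open('scene.pkl','rb'))
T=lambda x,y,z:np.round(ray(t,262+x/6-.4,135+y/6-.4,z)[:2],1)
for n,x,y,z in[('disc',203,147,75),('cap',197,135,105),('knob',187,450,132),('TL',20,35,70),('TR',395,40,70),('BR',385,560,70),('BL',5,555,70),('ptL',158,265,78),('ptR',233,269,78),('collar',58,78,84),('bar1',197,175,98),('bar2',191,425,98)]:print(n,T(x,y,z))
B=lambda x,y,z:np.round(ray(t,345+(x-480)/4-.4,170+(y-270)/4-.4,z)[:2],1)
for n,P in[('far',[(597,304),(662,306),(660,343),(596,340)]),('near',[(622,470),(688,461),(692,497),(628,507)])]:print(n,[B(*p,50) for p in P])
S=lambda x,y,z:np.round(ray(s,220+(x-400)/4-.4,240+y/4-.4,z)[:2],1)
print([S(*p,50) for p in[(505,33),(547,60),(500,115),(458,98)]],[S(*p,50) for p in[(720,122),(758,152),(700,208),(660,182)]])
print('scene knob',ray(s,417*.8,200*.8,132))
E
```

```text
disc [722.1  50.4]
cap [721.7  51.2]
knob [546.6  56. ]
TL [790.1 153.3]
TR [781.9 -57.7]
BR [490.4 -46.2]
BL [497.4 162.2]
ptL [655.4  75.8]
ptR [652.2  34.4]
collar [761.  129.9]
bar1 [701.1  52. ]
bar2 [563.7  56.7]
far [array([ 656.3, -211.5]), array([ 653.3, -266. ]), array([ 621.8, -263.1]), array([ 625.6, -209.6])]
near [array([ 515.7, -227.4]), array([ 522.1, -282.4]), array([ 492.1, -284.5]), array([ 484.8, -231.2])]
[array([ 486.7, -232.3]), array([ 519. , -233.4]), array([ 519.6, -277.9]), array([ 492.3, -282.5])] [array([ 627.4, -211.2]), array([ 656.6, -215.2]), array([ 649.9, -262.6]), array([ 621.7, -261.8])]
scene knob [545.37825313  56.60065151 132.        ]
```

The enlarged crops give the pivot at about (722, 51) and the knob at (546, 56), with lever yaw about -0.03 rad. I can't tell the two blocks' notches apart yet, so I'll check them with the wrist camera before grasping. The lever comes first.

>>> {"op": "play_rows", "data": {
  "travel": [
    [0,0,0],
    [0,0,0],
    [0,0,0],
    [-20,-43,0],
    [-20,-43,0],
    [-20,-43,0],
    [-20,-43,0],
    [-20,-43,0],
    [-20,-43,0],
    [-20,-43,0]
  ],
  "rotation": [
    [0,0,-0.125],
    [0,0,-0.125],
    [0,0,-0.125],
    [0,0,0],
    [0,0,0],
    [0,0,0],
    [0,0,0],
    [0,0,0],
    [0,0,0],
    [0,0,0]
  ]
}}

```text
time: 1.1
tcp_pos: [416.5, 359.8, 235.5]
tool_rot: [0.014, 1.0, -0.0, -0.0]
force: [1.3, 0.8, 0.1]
finger_gap: 92.8
grasp_force: 0.0
```

>>> {"op": "play_rows", "data": {
  "travel": [
    [-20,-43,0],
    [-20,-43,0],
    [-20,-43,0],
    [-20,-43,0],
    [-20,-43,0],
    [-20,-43,0],
    [-20,-43,0],
    [0,0,0],
    [0,0,0],
    [0,0,0]
  ],
  "rotation": [
    [0,0,0],
    [0,0,0],
    [0,0,0],
    [0,0,0],
    [0,0,0],
    [0,0,0],
    [0,0,0],
    [0,0,0],
    [0,0,0],
    [0,0,0]
  ],
  "jaw": 0.6
}}

```text
time: 2.1
tcp_pos: [546.9, 57.9, 235.4]
tool_rot: [0.014, 1.0, 0.0, -0.0]
force: [-0.8, -0.3, -0.7]
finger_gap: 55.8
grasp_force: 0.0
```

Run:
```python
from rig import get_obs,cams
from h import *
import cv2
c=cams.snapshot('wrist');pickle.dump(c,open('w1.pkl','wb'))
for p in[(546.5,56,132),(722,51,100),(546.9,57.9,218)]:print(proj(c,p))
cv2.imwrite('pics/w1.png',cv2.resize(c['img'][:,:,::-1],(800,500),interpolation=cv2.INTER_CUBIC))
```

```text
[312.47835166 202.01994809]
[313.09276606 357.36935508]
[314.79772925 246.77738678]
```

View pics/w1.png

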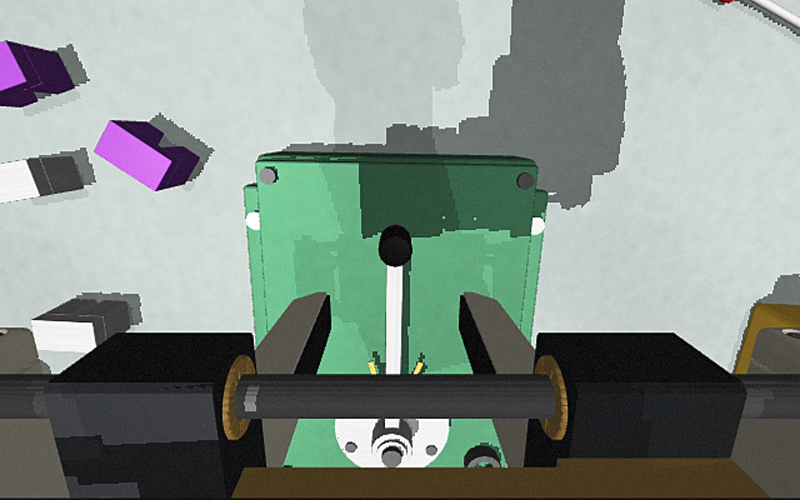

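The wrist view shows the knob at (395,245) between the open fingers, the bar running down from it, and the pointers at (373,367) and (420,364). Purple blocks are on the left. I'll descend and grip lightly.

>>> {"op": "play_rows", "data": {
  "travel": [
    [2,0,30],
    [0,0,30],
    [0,0,30],
    [0,0,18],
    [0,0,6],
    [0,0,0],
    [0,0,0],
    [0,0,0],
    [0,0,0],
    [0,0,0]
  ],
  "rotation": [
    [0,0,0],
    [0,0,0],
    [0,0,0],
    [0,0,0],
    [0,0,0],
    [0,0,0],
    [0,0,0],
    [0,0,0],
    [0,0,0],
    [0,0,0]
  ]
}}

```text
time: 3.15
tcp_pos: [545.7, 57.0, 122.3]
tool_rot: [0.014, 1.0, 0.0, 0.001]
force: [-0.3, -0.6, 0.4]
finger_gap: 55.9
grasp_force: 0.0
```

>>> {"op": "play_rows", "data": {
  "travel": [
    [0,0,0],
    [0,0,0],
    [0,0,0],
    [0,0,0],
    [0,0,0],
    [0,0,0],
    [0,0,0],
    [0,0,0],
    [0,0,0],
    [0,0,0]
  ],
  "rotation": [
    [0,0,0],
    [0,0,0],
    [0,0,0],
    [0,0,0],
    [0,0,0],
    [0,0,0],
    [0,0,0],
    [0,0,0],
    [0,0,0],
    [0,0,0]
  ],
  "jaw": 0.2,
  "newtons": 5
}}

```text
time: 4.15
tcp_pos: [545.4, 56.9, 121.6]
tool_rot: [0.014, 1.0, -0.0, -0.0]
force: [1.0, 0.6, -0.1]
finger_gap: 21.8
grasp_force: 5.0
```

>>> {"op": "play_rows", "data": {
  "travel": [
    [0,1,0],
    [0,1,0],
    [0,1,0],
    [0,1,0],
    [0,0,0],
    [0,0,0],
    [0,0,0],
    [0,0,0],
    [0,0,0],
    [0,0,0]
  ],
  "rotation": [
    [0,0,0],
    [0,0,0],
    [0,0,0],
    [0,0,0],
    [0,0,0],
    [0,0,0],
    [0,0,0],
    [0,0,0],
    [0,0,0],
    [0,0,0]
  ]
}}

```text
time: 5.15
tcp_pos: [545.4, 60.9, 121.6]
tool_rot: [0.014, 1.0, -0.0, -0.0]
force: [-1.3, 0.3, -0.8]
finger_gap: 21.7
grasp_force: 5.0
```

>>> {"op": "play_rows", "data": {
  "travel": [
    [0,1,0],
    [0,1,0],
    [0,1,0],
    [0,1,0],
    [0,0,0],
    [0,0,0],
    [0,0,0],
    [0,0,0],
    [0,0,0],
    [0,0,0]
  ],
  "rotation": [
    [0,0,-0.02],
    [0,0,0],
    [0,0,-0.02],
    [0,0,0],
    [0,0,0],
    [0,0,0],
    [0,0,0],
    [0,0,0],
    [0,0,0],
    [0,0,0]
  ]
}}

```text
time: 6.15
tcp_pos: [545.7, 65.0, 121.7]
tool_rot: [-0.006, 1.0, 0.0, 0.0]
force: [1.4, 0.5, -1.1]
finger_gap: 21.9
grasp_force: 5.0
```

>>> {"op": "play_rows", "data": {
  "travel": [
    [0,0,0],
    [0,0,0],
    [0,1,0],
    [0,1,0],
    [0,1,0],
    [0,1,0],
    [0,0,0],
    [0,0,0],
    [0,0,0],
    [0,0,0]
  ],
  "rotation": [
    [0,0,0.045],
    [0,0,0.045],
    [0,0,0.01],
    [0,0,0.01],
    [0,0,0],
    [0,0,0],
    [0,0,0],
    [0,0,0],
    [0,0,0],
    [0,0,0]
  ]
}}

```text
time: 7.15
tcp_pos: [546.0, 68.9, 121.7]
tool_rot: [0.049, 0.999, 0.0, 0.0]
force: [0.6, -0.2, -0.3]
finger_gap: 21.6
grasp_force: 5.0
```

>>> {"op": "play_rows", "data": {
  "travel": [
    [0,1,0],
    [0,1,0],
    [0,1,0],
    [0,1,0],
    [0,0,0],
    [0,0,0],
    [0,0,0],
    [0,0,0],
    [0,0,0],
    [0,0,0]
  ],
  "rotation": [
    [0,0,0.012],
    [0,0,0.012],
    [0,0,0],
    [0,0,0],
    [0,0,0],
    [0,0,0],
    [0,0,0],
    [0,0,0],
    [0,0,0],
    [0,0,0]
  ]
}}

```text
time: 8.15
tcp_pos: [546.5, 72.8, 121.7]
tool_rot: [0.061, 0.998, -0.0, 0.0]
force: [-0.3, 0.0, 0.4]
finger_gap: 21.5
grasp_force: 5.0
```

>>> {"op": "play_rows", "data": {
  "travel": [
    [0,1,0],
    [0,1,0],
    [0,1,0],
    [0,1,0],
    [0,0,0],
    [0,0,0],
    [0,0,0],
    [0,0,0],
    [0,0,0],
    [0,0,0]
  ],
  "rotation": [
    [0,0,0.012],
    [0,0,0.012],
    [0,0,0],
    [0,0,0],
    [0,0,0],
    [0,0,0],
    [0,0,0],
    [0,0,0],
    [0,0,0],
    [0,0,0]
  ]
}}

```text
time: 9.15
tcp_pos: [546.9, 76.8, 121.6]
tool_rot: [0.073, 0.997, -0.0, 0.0]
force: [0.5, -0.5, 0.7]
finger_gap: 21.8
grasp_force: 5.0
```

>>> {"op": "play_rows", "data": {
  "travel": [
    [0,1,0],
    [0,1,0],
    [0,1,0],
    [0,1,0],
    [0,0,0],
    [0,0,0],
    [0,0,0],
    [0,0,0],
    [0,0,0],
    [0,0,0]
  ],
  "rotation": [
    [0,0,0.012],
    [0,0,0.012],
    [0,0,0],
    [0,0,0],
    [0,0,0],
    [0,0,0],
    [0,0,0],
    [0,0,0],
    [0,0,0],
    [0,0,0]
  ]
}}

```text
time: 10.15
tcp_pos: [547.6, 80.8, 121.6]
tool_rot: [0.085, 0.996, -0.0, -0.0]
force: [-0.3, -0.7, 1.4]
finger_gap: 21.5
grasp_force: 5.0
```

>>> {"op": "play_rows", "data": {
  "travel": [
    [0,1,0],
    [0,1,0],
    [0,1,0],
    [0,1,0],
    [0,0,0],
    [0,0,0],
    [0,0,0],
    [0,0,0],
    [0,0,0],
    [0,0,0]
  ],
  "rotation": [
    [0,0,0.012],
    [0,0,0.012],
    [0,0,0],
    [0,0,0],
    [0,0,0],
    [0,0,0],
    [0,0,0],
    [0,0,0],
    [0,0,0],
    [0,0,0]
  ]
}}

```text
time: 11.15
tcp_pos: [548.3, 84.7, 121.6]
tool_rot: [0.097, 0.995, -0.0, -0.0]
force: [-0.2, 0.0, 1.6]
finger_gap: 21.8
grasp_force: 5.0
```

>>> {"op": "play_rows", "data": {
  "travel": [
    [0,1,0],
    [0,1,0],
    [0,1,0],
    [0,1,0],
    [0,0,0],
    [0,0,0],
    [0,0,0],
    [0,0,0],
    [0,0,0],
    [0,0,0]
  ],
  "rotation": [
    [0,0,0.012],
    [0,0,0.012],
    [0,0,0],
    [0,0,0],
    [0,0,0],
    [0,0,0],
    [0,0,0],
    [0,0,0],
    [0,0,0],
    [0,0,0]
  ]
}}

```text
time: 12.15
tcp_pos: [549.1, 88.6, 121.6]
tool_rot: [0.109, 0.994, -0.0, -0.0]
force: [-1.1, -0.5, 1.6]
finger_gap: 21.7
grasp_force: 5.0
```

>>> {"op": "play_rows", "data": {
  "travel": [
    [0,1,0],
    [0,1,0],
    [0,1,0],
    [0,1,0],
    [0,0,0],
    [0,0,0],
    [0,0,0],
    [0,0,0],
    [0,0,0],
    [0,0,0]
  ],
  "rotation": [
    [0,0,0.012],
    [0,0,0.012],
    [0,0,0],
    [0,0,0],
    [0,0,0],
    [0,0,0],
    [0,0,0],
    [0,0,0],
    [0,0,0],
    [0,0,0]
  ]
}}

```text
time: 13.15
tcp_pos: [550.1, 92.5, 121.6]
tool_rot: [0.121, 0.993, -0.0, 0.0]
force: [-0.1, -0.0, 0.3]
finger_gap: 21.9
grasp_force: 5.0
```

Run:
```python
from rig import cams
from h import *
import cv2
c=cams.snapshot('scene');a=pickle.load(open('scene.pkl','rb'))['img'];t=cams.snapshot('top')['img']
f=lambda i:cv2.resize(i[140:240,290:440],(600,400),interpolation=cv2.INTER_CUBIC)[:,:,::-1]
f=lambda i:cv2.resize(i[150:230,330:430],(400,320),interpolation=cv2.INTER_CUBIC)[:,:,::-1]
g=cv2.resize(t[135:205,262:329],(268,280),interpolation=cv2.INTER_CUBIC)[:,:,::-1]
im=np.zeros((600,800,3),np.uint8);im[:320,:400]=f(a);im[:320,400:]=f(c['img']);im[320:,:268]=g
cv2.imwrite('pics/c2.png',im)
```

```text
(no output)
```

View pics/c2.png

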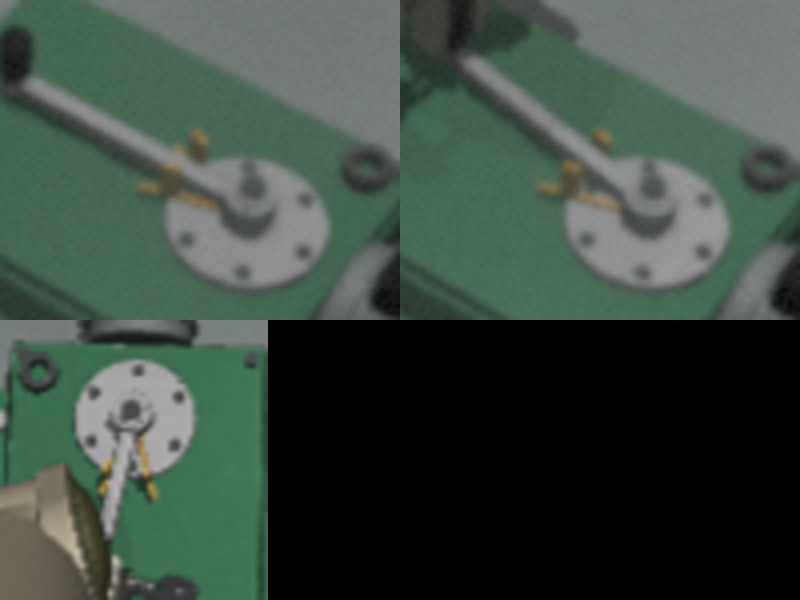

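The crop shows the disc bolts where they were before, the bar swung over to the left pointer, and the right pointer at rest. I'll keep going.

>>> {"op": "play_rows", "data": {
  "travel": [
    [0,1,0],
    [0,1,0],
    [0,1,0],
    [0,1,0],
    [0,0,0],
    [0,0,0],
    [0,0,0],
    [0,0,0],
    [0,0,0],
    [0,0,0]
  ],
  "rotation": [
    [0,0,0.012],
    [0,0,0.012],
    [0,0,0],
    [0,0,0],
    [0,0,0],
    [0,0,0],
    [0,0,0],
    [0,0,0],
    [0,0,0],
    [0,0,0]
  ]
}}

```text
time: 14.25
tcp_pos: [550.9, 95.7, 121.6]
tool_rot: [0.133, 0.991, -0.0, -0.0]
force: [-1.4, -4.6, 2.2]
finger_gap: 22.0
grasp_force: 5.0
```

Contact is about 4.6 N, so that's the left end (TCP y 95.7). I'll go back over the part known to be free.

>>> {"op": "play_rows", "data": {
  "travel": [
    [0,-2,0],
    [0,-4,0],
    [0,-4,0],
    [0,-4,0],
    [0,-4,0],
    [0,-4,0],
    [0,-4,0],
    [0,-4,0],
    [0,-4,0],
    [0,-2,0]
  ],
  "rotation": [
    [0,0,-0.01],
    [0,0,-0.023],
    [0,0,-0.023],
    [0,0,-0.023],
    [0,0,-0.023],
    [0,0,-0.023],
    [0,0,-0.023],
    [0,0,-0.023],
    [0,0,-0.023],
    [0,0,-0.01]
  ]
}}

```text
time: 15.25
tcp_pos: [545.3, 60.5, 121.7]
tool_rot: [0.031, 1.0, 0.0, 0.0]
force: [3.4, 1.4, -2.4]
finger_gap: 22.2
grasp_force: 5.0
```

>>> {"op": "play_rows", "data": {
  "travel": [
    [0,-1,0],
    [0,-1,0],
    [0,-1,0],
    [0,-1,0],
    [0,-1,0],
    [0,0,0],
    [0,0,0],
    [0,0,0],
    [0,0,0],
    [0,0,0]
  ],
  "rotation": [
    [0,0,-0.012],
    [0,0,-0.012],
    [0,0,0],
    [0,0,0],
    [0,0,0],
    [0,0,0],
    [0,0,0],
    [0,0,0],
    [0,0,0],
    [0,0,0]
  ]
}}

```text
time: 16.25
tcp_pos: [544.8, 56.0, 121.7]
tool_rot: [0.019, 1.0, 0.0, 0.0]
force: [4.6, -0.8, -2.6]
finger_gap: 22.1
grasp_force: 5.0
```

>>> {"op": "play_rows", "data": {
  "travel": [
    [-1,-1,0],
    [0,-1,0],
    [0,-1,0],
    [0,-1,0],
    [0,0,0],
    [0,0,0],
    [0,0,0],
    [0,0,0],
    [0,0,0],
    [0,0,0]
  ],
  "rotation": [
    [0,0,-0.014],
    [0,0,-0.014],
    [0,0,0],
    [0,0,0],
    [0,0,0],
    [0,0,0],
    [0,0,0],
    [0,0,0],
    [0,0,0],
    [0,0,0]
  ]
}}

```text
time: 17.25
tcp_pos: [544.9, 51.9, 121.5]
tool_rot: [0.005, 1.0, -0.0, -0.001]
force: [-4.6, 0.3, 5.4]
finger_gap: 21.6
grasp_force: 5.0
```

>>> {"op": "play_rows", "data": {
  "travel": [
    [0,-1,0],
    [0,-1,0],
    [0,-1,0],
    [0,-1,0],
    [0,0,0],
    [0,0,0],
    [0,0,0],
    [0,0,0],
    [0,0,0],
    [0,0,0]
  ],
  "rotation": [
    [0,0,-0.012],
    [0,0,-0.012],
    [0,0,0],
    [0,0,0],
    [0,0,0],
    [0,0,0],
    [0,0,0],
    [0,0,0],
    [0,0,0],
    [0,0,0]
  ]
}}

```text
time: 18.25
tcp_pos: [545.1, 47.8, 121.5]
tool_rot: [-0.007, 1.0, -0.0, -0.0]
force: [-5.5, -1.1, 3.6]
finger_gap: 22.0
grasp_force: 5.0
```

>>> {"op": "play_rows", "data": {
  "travel": [
    [0.4,-1,0],
    [0,-1,0],
    [0,-1,0],
    [0,-1,0],
    [0,0,0],
    [0,0,0],
    [0,0,0],
    [0,0,0],
    [0,0,0],
    [0,0,0]
  ],
  "rotation": [
    [0,0,-0.012],
    [0,0,-0.012],
    [0,0,0],
    [0,0,0],
    [0,0,0],
    [0,0,0],
    [0,0,0],
    [0,0,0],
    [0,0,0],
    [0,0,0]
  ]
}}

```text
time: 19.25
tcp_pos: [545.4, 44.0, 121.6]
tool_rot: [-0.019, 1.0, 0.0, 0.0]
force: [-1.3, 0.7, -1.7]
finger_gap: 21.8
grasp_force: 5.0
```

>>> {"op": "play_rows", "data": {
  "travel": [
    [0,-1,0],
    [0,-1,0],
    [0,-1,0],
    [0,-1,0],
    [0,0,0],
    [0,0,0],
    [0,0,0],
    [0,0,0],
    [0,0,0],
    [0,0,0]
  ],
  "rotation": [
    [0,0,-0.012],
    [0,0,-0.012],
    [0,0,0],
    [0,0,0],
    [0,0,0],
    [0,0,0],
    [0,0,0],
    [0,0,0],
    [0,0,0],
    [0,0,0]
  ]
}}

```text
time: 20.25
tcp_pos: [545.6, 40.0, 121.7]
tool_rot: [-0.031, 1.0, 0.0, 0.0]
force: [-0.8, -0.0, -2.6]
finger_gap: 21.7
grasp_force: 5.0
```

>>> {"op": "play_rows", "data": {
  "travel": [
    [0,-1,0],
    [0,-1,0],
    [0,-1,0],
    [0,-1,0],
    [0,0,0],
    [0,0,0],
    [0,0,0],
    [0,0,0],
    [0,0,0],
    [0,0,0]
  ],
  "rotation": [
    [0,0,-0.012],
    [0,0,-0.012],
    [0,0,0],
    [0,0,0],
    [0,0,0],
    [0,0,0],
    [0,0,0],
    [0,0,0],
    [0,0,0],
    [0,0,0]
  ]
}}

```text
time: 21.25
tcp_pos: [545.9, 36.0, 121.7]
tool_rot: [-0.043, 0.999, -0.0, 0.0]
force: [0.9, -0.6, -3.3]
finger_gap: 21.9
grasp_force: 5.0
```

>>> {"op": "play_rows", "data": {
  "travel": [
    [0,-1,0],
    [0,-1,0],
    [0,-1,0],
    [0,-1,0],
    [0,0,0],
    [0,0,0],
    [0,0,0],
    [0,0,0],
    [0,0,0],
    [0,0,0]
  ],
  "rotation": [
    [0,0,-0.012],
    [0,0,-0.012],
    [0,0,0],
    [0,0,0],
    [0,0,0],
    [0,0,0],
    [0,0,0],
    [0,0,0],
    [0,0,0],
    [0,0,0]
  ]
}}

```text
time: 22.25
tcp_pos: [546.2, 32.0, 121.7]
tool_rot: [-0.055, 0.999, -0.0, 0.0]
force: [0.8, 0.6, -2.5]
finger_gap: 22.1
grasp_force: 5.0
```

>>> {"op": "play_rows", "data": {
  "travel": [
    [0,-1,0],
    [0,-1,0],
    [0,-1,0],
    [0,-1,0],
    [0,0,0],
    [0,0,0],
    [0,0,0],
    [0,0,0],
    [0,0,0],
    [0,0,0]
  ],
  "rotation": [
    [0,0,-0.012],
    [0,0,-0.012],
    [0,0,0],
    [0,0,0],
    [0,0,0],
    [0,0,0],
    [0,0,0],
    [0,0,0],
    [0,0,0],
    [0,0,0]
  ]
}}

```text
time: 23.25
tcp_pos: [546.6, 28.1, 121.6]
tool_rot: [-0.067, 0.998, -0.0, -0.0]
force: [0.2, 1.1, -0.6]
finger_gap: 22.0
grasp_force: 5.0
```

>>> {"op": "play_rows", "data": {
  "travel": [
    [0,-1,0],
    [0,-1,0],
    [0,-1,0],
    [0,-1,0],
    [0,0,0],
    [0,0,0],
    [0,0,0],
    [0,0,0],
    [0,0,0],
    [0,0,0]
  ],
  "rotation": [
    [0,0,-0.012],
    [0,0,-0.012],
    [0,0,0],
    [0,0,0],
    [0,0,0],
    [0,0,0],
    [0,0,0],
    [0,0,0],
    [0,0,0],
    [0,0,0]
  ]
}}

```text
time: 24.25
tcp_pos: [547.2, 24.1, 121.6]
tool_rot: [-0.079, 0.997, -0.0, -0.0]
force: [-1.2, 0.2, -0.5]
finger_gap: 21.5
grasp_force: 5.0
```

>>> {"op": "play_rows", "data": {
  "travel": [
    [0,-1,0],
    [0,-1,0],
    [0,-1,0],
    [0,-1,0],
    [0,0,0],
    [0,0,0],
    [0,0,0],
    [0,0,0],
    [0,0,0],
    [0,0,0]
  ],
  "rotation": [
    [0,0,-0.012],
    [0,0,-0.012],
    [0,0,0],
    [0,0,0],
    [0,0,0],
    [0,0,0],
    [0,0,0],
    [0,0,0],
    [0,0,0],
    [0,0,0]
  ]
}}

```text
time: 25.25
tcp_pos: [547.9, 20.1, 121.6]
tool_rot: [-0.09, 0.996, -0.0, -0.0]
force: [-0.8, 0.3, 0.2]
finger_gap: 22.2
grasp_force: 5.0
```

>>> {"op": "play_rows", "data": {
  "travel": [
    [0,-1,0],
    [0,-1,0],
    [0,-1,0],
    [0,-1,0],
    [0,0,0],
    [0,0,0],
    [0,0,0],
    [0,0,0],
    [0,0,0],
    [0,0,0]
  ],
  "rotation": [
    [0,0,-0.012],
    [0,0,-0.012],
    [0,0,0],
    [0,0,0],
    [0,0,0],
    [0,0,0],
    [0,0,0],
    [0,0,0],
    [0,0,0],
    [0,0,0]
  ]
}}

```text
time: 26.25
tcp_pos: [548.7, 16.2, 121.6]
tool_rot: [-0.102, 0.995, -0.0, 0.0]
force: [-1.5, -0.8, 0.1]
finger_gap: 21.9
grasp_force: 5.0
```

>>> {"op": "play_rows", "data": {
  "travel": [
    [0,-1,0],
    [0,-1,0],
    [0,-1,0],
    [0,-1,0],
    [0,0,0],
    [0,0,0],
    [0,0,0],
    [0,0,0],
    [0,0,0],
    [0,0,0]
  ],
  "rotation": [
    [0,0,-0.012],
    [0,0,-0.012],
    [0,0,0],
    [0,0,0],
    [0,0,0],
    [0,0,0],
    [0,0,0],
    [0,0,0],
    [0,0,0],
    [0,0,0]
  ]
}}

```text
time: 27.25
tcp_pos: [549.5, 12.4, 121.6]
tool_rot: [-0.114, 0.993, 0.0, -0.0]
force: [-3.0, 1.7, -0.2]
finger_gap: 22.2
grasp_force: 5.0
```

>>> {"op": "play_rows", "data": {
  "travel": [
    [0,-0.5,0],
    [0,-0.5,0],
    [0,0,0],
    [0,0,0],
    [0,0,0],
    [0,0,0],
    [0,0,0],
    [0,0,0],
    [0,0,0],
    [0,0,0]
  ],
  "rotation": [
    [0,0,-0.006],
    [0,0,0],
    [0,0,0],
    [0,0,0],
    [0,0,0],
    [0,0,0],
    [0,0,0],
    [0,0,0],
    [0,0,0],
    [0,0,0]
  ]
}}

```text
time: 28.25
tcp_pos: [549.6, 12.3, 121.6]
tool_rot: [-0.118, 0.993, 0.0, -0.0]
force: [-3.3, 5.2, 0.7]
finger_gap: 21.9
grasp_force: 5.0
```

Both ends are found: y 12.3 on the right and 95.7 on the left. The midpoint is about y 54.0.

>>> {"op": "play_rows", "data": {
  "travel": [
    [0,2,0],
    [0,5,0],
    [0,5,0],
    [0,5,0],
    [0,5,0],
    [0,5,0],
    [0,5,0],
    [0,5,0],
    [0,3.5,0],
    [0,1,0]
  ],
  "rotation": [
    [0,0,0.02],
    [0,0,0.029],
    [0,0,0.029],
    [0,0,0.029],
    [0,0,0.029],
    [0,0,0.029],
    [0,0,0.029],
    [0,0,0.029],
    [0,0,0.02],
    [0,0,0.01]
  ]
}}

```text
time: 29.25
tcp_pos: [545.5, 53.1, 121.7]
tool_rot: [0.009, 1.0, 0.0, 0.001]
force: [4.1, -0.0, -3.4]
finger_gap: 21.8
grasp_force: 5.0
```

>>> {"op": "play_rows", "data": {
  "travel": [
    [-0.4,0.6,0],
    [0,0,0],
    [0,0,0],
    [0,0,0],
    [0,0,0],
    [0,0,0],
    [0,0,0],
    [0,0,0],
    [0,0,0],
    [0,0,0]
  ],
  "rotation": [
    [0,0,0],
    [0,0,0],
    [0,0,0],
    [0,0,0],
    [0,0,0],
    [0,0,0],
    [0,0,0],
    [0,0,0],
    [0,0,0],
    [0,0,0]
  ]
}}

```text
time: 30.25
tcp_pos: [545.4, 53.0, 121.7]
tool_rot: [0.009, 1.0, 0.0, 0.0]
force: [3.9, -0.5, -2.3]
finger_gap: 21.6
grasp_force: 5.0
```

>>> {"op": "play_rows", "data": {
  "travel": [
    [-0.5,1,0],
    [0,0,0],
    [0,0,0],
    [0,0,0],
    [0,0,0],
    [0,0,0],
    [0,0,0],
    [0,0,0],
    [0,0,0],
    [0,0,0]
  ],
  "rotation": [
    [0,0,0],
    [0,0,0],
    [0,0,0],
    [0,0,0],
    [0,0,0],
    [0,0,0],
    [0,0,0],
    [0,0,0],
    [0,0,0],
    [0,0,0]
  ]
}}

```text
time: 31.25
tcp_pos: [545.5, 54.0, 121.6]
tool_rot: [0.009, 1.0, -0.0, -0.0]
force: [-0.3, 0.0, 0.4]
finger_gap: 21.5
grasp_force: 5.0
```

>>> {"op": "play_rows", "data": {
  "travel": [
    [0,0,0],
    [0,0,0],
    [0,0,0],
    [0,0,0],
    [0,0,0],
    [0,0,-10],
    [0,0,-30],
    [0,0,-40],
    [0,0,-40],
    [0,0,-10]
  ],
  "rotation": [
    [0,0,0],
    [0,0,0],
    [0,0,0],
    [0,0,0],
    [0,0,0],
    [0,0,0],
    [0,0,0],
    [0,0,0],
    [0,0,0],
    [0,0,0]
  ],
  "jaw": 0.5
}}

```text
time: 32.25
tcp_pos: [547.4, 54.2, 256.4]
tool_rot: [0.009, 1.0, 0.001, 0.003]
force: [0.1, -0.2, -0.1]
finger_gap: 46.6
grasp_force: 0.0
```

>>> {"op": "play_rows", "data": {
  "travel": [
    [-5,-30,0],
    [-6,-40,0],
    [-6,-44,0],
    [-6,-44,0],
    [-6,-44,0],
    [-6,-44,0],
    [-5,-30,0],
    [-4,-15,0],
    [0,0,0],
    [0,0,0]
  ],
  "rotation": [
    [0,0,0],
    [0,0,0],
    [0,0,0],
    [0,0,0],
    [0,0,0],
    [0,0,0],
    [0,0,0],
    [0,0,0],
    [0,0,0],
    [0,0,0]
  ],
  "jaw": 0.9
}}

```text
time: 33.25
tcp_pos: [584.6, -235.8, 251.4]
tool_rot: [0.008, 1.0, 0.001, -0.0]
force: [0.3, 0.3, 0.8]
finger_gap: 83.7
grasp_force: 0.0
```

Run:
```python
from rig import get_obs,cams
from h import *
import cv2
c=cams.snapshot('wrist');pickle.dump(c,open('w2.pkl','wb'))
t=cams.snapshot('top');pickle.dump(t,open('t2.pkl','wb'))
print(get_obs()['tcp_pos'],proj(c,(639,-237.5,50)),proj(c,(503.5,-256,50)))
im=np.zeros((600,800,3),np.uint8)
im[:344,:550]=cv2.resize(c['img'][:,:,::-1],(550,344))
im[:480,550:]=cv2.resize(t['img'][135:220,268:312],(248,480),interpolation=cv2.INTER_CUBIC)[:,:,::-1][:480,:250] if 0 else cv2.resize(t['img'][135:231,270:320],(250,480),interpolation=cv2.INTER_CUBIC)[:,:,::-1]
cv2.imwrite('pics/w2.png',im)
```

```text
[ 584.76722664 -235.207122    251.63086539] [314.26649561 224.52997343] [293.54057299  98.65644885]
```

View pics/w2.png

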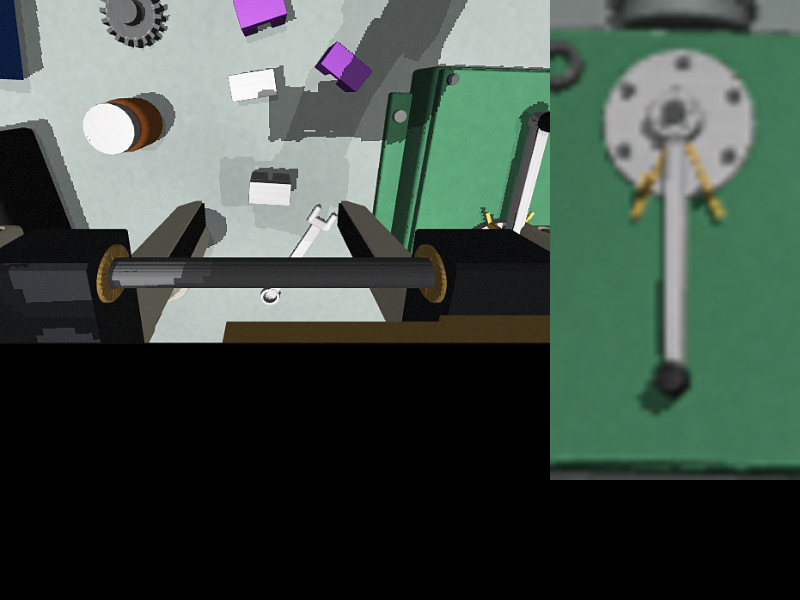

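The lever is midway between the pointers at (637,212) and (720,212), and the disc bolts haven't moved. The two grey candidates are at wrist (253,84), nearer the robot, and (270,188), farther. I'll enlarge both to see the notches.

Run:
```python
from h import *
import cv2
c=pickle.load(open('w2.pkl','rb'))['img']
im=np.zeros((560,560,3),np.uint8)
im[:280]=cv2.resize(np.clip(c[70:130,250:370]*2.0,0,255).astype(np.uint8),(560,280),interpolation=cv2.INTER_CUBIC)[:,:,::-1]
im[280:]=cv2.resize(np.clip(c[190:250,260:380]*2.0,0,255).astype(np.uint8),(560,280),interpolation=cv2.INTER_CUBIC)[:,:,::-1]
cv2.imwrite('pics/w3.png',im)
```

```text
(no output)
```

View pics/w3.png

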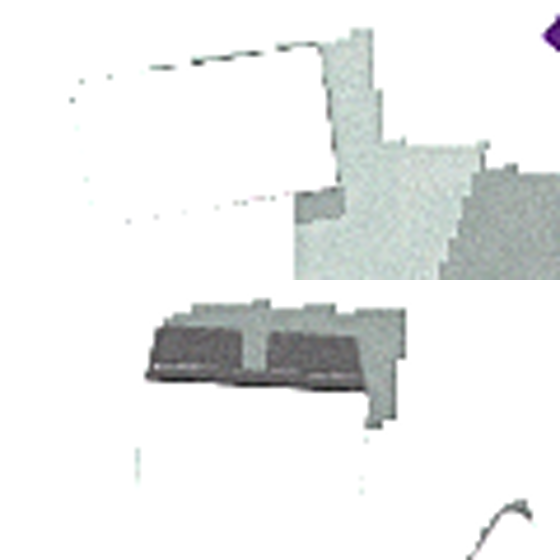

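The farther block's notch is about 28 of 215 px wide, roughly 7 mm, so it's the narrow one. The nearer block at about (504,-256) must be the wide saddle. I'll refine its pose.

Run:
```python
from h import *
import cv2
for n,x0,x1,y0,y1 in(('top',372,402,212,236),('w2',255,340,70,122)):
    c=pickle.load(open(n+'.pkl','rb'));i=c['img'][y0:y1,x0:x1].astype(int)
    b=((i.min(2)>(185 if n=='top' else 246))).astype(np.uint8)
    if n=='w2': b=cv2.morphologyEx(b,cv2.MORPH_OPEN,np.ones((5,5),np.uint8))
    k,l,st,_=cv2.connectedComponentsWithStats(b);j=1+st[1:,4].argmax()
    p=np.argwhere(l==j)[:,::-1]+[x0,y0]
    w=np.array([ray(c,*q,50)[:2] for q in p],np.float32)
    print(n,len(p),cv2.minAreaRect(w),w.mean(0))
t=pickle.load(open('t2.pkl','rb'))
# lever now: crop scale5 off(270,135), x-550
T=lambda x,y,z:np.round(ray(t,270+(x-550)/5-.4,135+y/5-.4,z)[:2],1)
print('piv',T(679,123,75),'knob',T(672,378,132),'bar',T(677,170,98),T(673,345,98))
```

```text
top 1 ((507.5624084472656, -233.39390563964844), (0.0, 0.0), 0.0) [ 507.5624 -233.3939]
w2 517 ((507.2403564453125, -266.2496643066406), (19.221023559570312, 31.49413299560547), 7.336485385894775) [ 508.35263 -267.66098]
piv [721.7  50.6] knob [544.6  52.1] bar [684.9  50.3] [569.6  54.2]
```

>>> {"op": "play_rows", "data": {
  "travel": [
    [0,0,0],
    [27,-3,0],
    [28,-4,0],
    [28,-3,10],
    [0,0,40],
    [0,0,40],
    [0,0,40],
    [0,0,20],
    [0,0,0],
    [0,0,0]
  ],
  "rotation": [
    [0,0,-0.14],
    [0,0,0],
    [0,0,0],
    [0,0,0],
    [0,0,0],
    [0,0,0],
    [0,0,0],
    [0,0,0],
    [0,0,0],
    [0,0,0]
  ],
  "jaw": 0.8
}}

```text
time: 34.35
tcp_pos: [503.9, -256.6, 102.1]
tool_rot: [-0.062, 0.998, 0.0, -0.0]
force: [0.1, 0.3, 0.5]
finger_gap: 74.1
grasp_force: 0.0
```

Run:
```python
from rig import get_obs,cams
from h import *
import cv2
c=cams.snapshot('wrist');s=cams.snapshot('scene')
print(get_obs()['tcp_pos'],proj(c,(504,-256,50)),proj(s,(504,-256,50)))
im=np.zeros((500,800,3),np.uint8)
im[:312,:500]=cv2.resize(c['img'][:,:,::-1],(500,312))
im[:300,500:]=cv2.resize(s['img'][220:300,200:280],(300,300),interpolation=cv2.INTER_CUBIC)[:,:,::-1]
cv2.imwrite('pics/w4.png',im[:320])
```

```text
[ 504.38111133 -257.46342169  103.14130089] [316.07021772 224.95833241] [245.27625138 258.39901322]
```

View pics/w4.png

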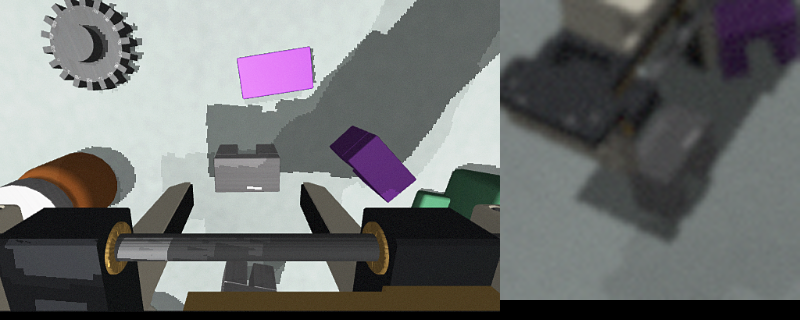

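The block is centred between the fingers at (247,172), square to them, with its wide notch visible at (255,150). I'll descend and grip it.

>>> {"op": "play_rows", "data": {
  "travel": [
    [0,0,25],
    [0,0,30],
    [0,0,15],
    [0,0,4],
    [0,0,0],
    [0,0,0],
    [0,0,0],
    [0,0,0],
    [0,0,0],
    [0,0,0]
  ],
  "rotation": [
    [0,0,0],
    [0,0,0],
    [0,0,0],
    [0,0,0],
    [0,0,0],
    [0,0,0],
    [0,0,0],
    [0,0,0],
    [0,0,0],
    [0,0,0]
  ]
}}

```text
time: 35.45
tcp_pos: [503.6, -257.8, 27.9]
tool_rot: [-0.061, 0.998, -0.0, 0.0]
force: [-0.4, -0.0, -0.4]
finger_gap: 74.5
grasp_force: 0.0
```

>>> {"op": "play_rows", "data": {
  "travel": [
    [0,0,0],
    [0,0,0],
    [0,0,0],
    [0,0,0],
    [0,0,0],
    [0,0,0],
    [0,0,0],
    [0,0,0],
    [0,0,0],
    [0,0,0]
  ],
  "rotation": [
    [0,0,0],
    [0,0,0],
    [0,0,0],
    [0,0,0],
    [0,0,0],
    [0,0,0],
    [0,0,0],
    [0,0,0],
    [0,0,0],
    [0,0,0]
  ],
  "jaw": 0.4,
  "newtons": 30
}}

```text
time: 36.45
tcp_pos: [503.4, -257.7, 27.6]
tool_rot: [-0.061, 0.998, 0.0, -0.0]
force: [-0.3, 0.7, -0.4]
finger_gap: 54.1
grasp_force: 30.0
```

>>> {"op": "play_rows", "data": {
  "travel": [
    [0,0,-15],
    [0,0,-35],
    [0,0,-45],
    [0,0,-45],
    [0,0,-30],
    [-6,20,0],
    [-12,40,0],
    [-13,42,0],
    [-13,42,0],
    [-13,42,0]
  ],
  "rotation": [
    [0,0,0],
    [0,0,0.069],
    [0,0,0.069],
    [0,0,0],
    [0,0,0],
    [0,0,0],
    [0,0,0],
    [0,0,0],
    [0,0,0],
    [0,0,0]
  ]
}}

```text
time: 37.45
tcp_pos: [563.4, -71.5, 197.5]
tool_rot: [0.008, 1.0, -0.0, -0.0]
force: [0.3, -0.4, -3.6]
finger_gap: 54.0
grasp_force: 30.0
```

>>> {"op": "play_rows", "data": {
  "travel": [
    [-13,42,0],
    [-13,42,0],
    [-9,28,0],
    [-4,14,0],
    [0,0,0],
    [0,0,0],
    [0,0,0],
    [0,0,0],
    [0,0,0],
    [0,0,0]
  ],
  "rotation": [
    [0,0,0],
    [0,0,0],
    [0,0,0],
    [0,0,0],
    [0,0,0],
    [0,0,0],
    [0,0,0],
    [0,0,0],
    [0,0,0],
    [0,0,0]
  ]
}}

```text
time: 38.45
tcp_pos: [604.3, 52.0, 197.7]
tool_rot: [0.008, 1.0, -0.0, 0.0]
force: [-0.6, -0.1, -4.2]
finger_gap: 53.6
grasp_force: 30.0
```

>>> {"op": "play_rows", "data": {
  "travel": [
    [0,1.2,10],
    [0,0,25],
    [0,0,20],
    [0,0,10],
    [0,0,0],
    [0,0,0],
    [0,0,0],
    [0,0,0],
    [0,0,0],
    [0,0,0]
  ],
  "rotation": [
    [0,0,0],
    [0,0,0],
    [0,0,0],
    [0,0,0],
    [0,0,0],
    [0,0,0],
    [0,0,0],
    [0,0,0],
    [0,0,0],
    [0,0,0]
  ]
}}

```text
time: 39.45
tcp_pos: [604.5, 53.9, 133.1]
tool_rot: [0.008, 1.0, 0.0, 0.0]
force: [0.8, -0.2, -3.4]
finger_gap: 54.1
grasp_force: 30.0
```

Run:
```python
from rig import get_obs,cams
from h import *
import cv2
c=cams.snapshot('wrist');s=cams.snapshot('scene')
im=np.zeros((500,800,3),np.uint8)
im[:,:500]=cv2.resize(c['img'][130:290,230:390],(500,500),interpolation=cv2.INTER_CUBIC)[:,:,::-1]
im[:300,500:]=cv2.resize(s['img'][140:220,320:400],(300,300),interpolation=cv2.INTER_CUBIC)[:,:,::-1]
cv2.imwrite('pics/w5.png',im)
print(get_obs()['tcp_pos'])
```

```text
[604.42534209  53.90661134 132.86206635]
```

View pics/w5.png

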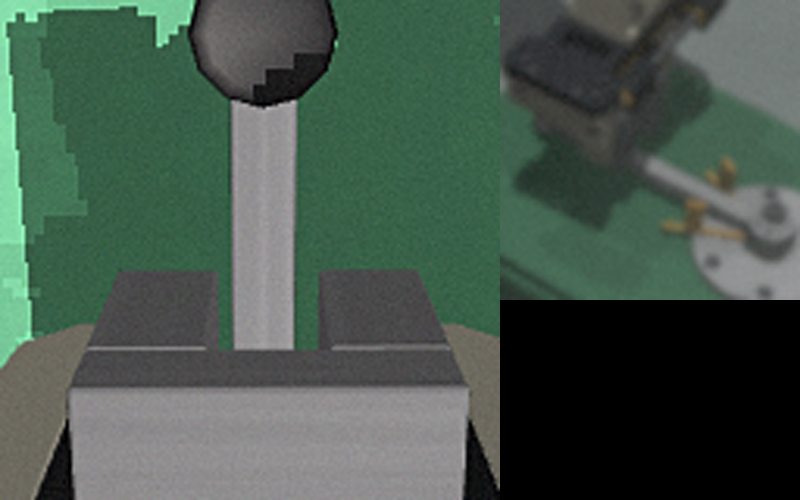

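The notch spans (217–319) and the bar (232–296), so they're within about 0.7 mm of centred. I'll trim that and lower.

>>> {"op": "play_rows", "data": {
  "travel": [
    [0,-0.7,0],
    [0,0,5],
    [0,0,7],
    [0,0,8],
    [0,0,6],
    [0,0,4],
    [0,0,2],
    [0,0,1],
    [0,0,0],
    [0,0,0]
  ],
  "rotation": [
    [0,0,0],
    [0,0,0],
    [0,0,0],
    [0,0,0],
    [0,0,0],
    [0,0,0],
    [0,0,0],
    [0,0,0],
    [0,0,0],
    [0,0,0]
  ]
}}

```text
time: 40.55
tcp_pos: [604.5, 53.2, 99.9]
tool_rot: [0.008, 1.0, 0.0, 0.0]
force: [0.5, 0.2, -3.3]
finger_gap: 54.0
grasp_force: 30.0
```

>>> {"op": "play_rows", "data": {
  "travel": [
    [0,0,1],
    [0,0,0.7],
    [0,0,0.4],
    [0,0,0],
    [0,0,0],
    [0,0,0],
    [0,0,0],
    [0,0,0],
    [0,0,0],
    [0,0,0]
  ],
  "rotation": [
    [0,0,0],
    [0,0,0],
    [0,0,0],
    [0,0,0],
    [0,0,0],
    [0,0,0],
    [0,0,0],
    [0,0,0],
    [0,0,0],
    [0,0,0]
  ]
}}

```text
time: 41.55
tcp_pos: [604.4, 53.2, 97.6]
tool_rot: [0.008, 1.0, 0.0, 0.0]
force: [-0.3, 0.4, -0.6]
finger_gap: 54.0
grasp_force: 30.0
```

>>> {"op": "play_rows", "data": {
  "travel": [
    [0,0,0.4],
    [0,0,0],
    [0,0,0],
    [0,0,0],
    [0,0,0],
    [0,0,0],
    [0,0,0],
    [0,0,0],
    [0,0,0],
    [0,0,0]
  ],
  "rotation": [
    [0,0,0],
    [0,0,0],
    [0,0,0],
    [0,0,0],
    [0,0,0],
    [0,0,0],
    [0,0,0],
    [0,0,0],
    [0,0,0],
    [0,0,0]
  ]
}}

```text
time: 42.55
tcp_pos: [604.4, 53.2, 97.6]
tool_rot: [0.008, 1.0, -0.0, 0.0]
force: [-1.8, -0.1, 5.6]
finger_gap: 53.8
grasp_force: 30.0
```

>>> {"op": "play_rows", "data": {
  "travel": [
    [0,0,0],
    [0,0,0],
    [0,0,0],
    [0,0,0],
    [0,0,0],
    [0,0,-5],
    [0,0,-20],
    [0,0,-40],
    [0,0,-45],
    [0,0,-40]
  ],
  "rotation": [
    [0,0,0],
    [0,0,0],
    [0,0,0],
    [0,0,0],
    [0,0,0],
    [0,0,0],
    [0,0,0],
    [0,0,0],
    [0,0,0],
    [0,0,0]
  ],
  "jaw": 0.72
}}

```text
time: 43.55
tcp_pos: [604.3, 53.2, 249.5]
tool_rot: [0.008, 1.0, 0.0, 0.0]
force: [1.1, 0.3, -0.0]
finger_gap: 67.4
grasp_force: 0.0
```

>>> {"op": "play_rows", "data": {
  "travel": [
    [0,-20,0],
    [0,-40,0],
    [0,-45,0],
    [0,-45,0],
    [0,-45,0],
    [0,-40,0],
    [0,-20,0],
    [0,0,0],
    [0,0,0],
    [0,0,0]
  ],
  "rotation": [
    [0,0,0],
    [0,0,0],
    [0,0,0],
    [0,0,0],
    [0,0,0],
    [0,0,0],
    [0,0,0],
    [0,0,0],
    [0,0,0],
    [0,0,0]
  ]
}}

```text
time: 44.55
tcp_pos: [600.6, -200.0, 247.3]
tool_rot: [0.007, 1.0, 0.0, 0.0]
force: [0.1, 0.3, -0.1]
finger_gap: 66.9
grasp_force: 0.0
```

Run:
```python
from rig import cams
import cv2,numpy as np
t=cams.snapshot('top')['img'];s=cams.snapshot('scene')['img']
im=np.zeros((500,800,3),np.uint8)
im[:480,:250]=cv2.resize(t[135:231,270:320],(250,480),interpolation=cv2.INTER_CUBIC)[:,:,::-1]
im[:440,250:]=cv2.resize(s[145:233,325:435],(550,440),interpolation=cv2.INTER_CUBIC)[:,:,::-1]
cv2.imwrite('pics/end.png',im)
```

```text
(no output)
```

View pics/end.png

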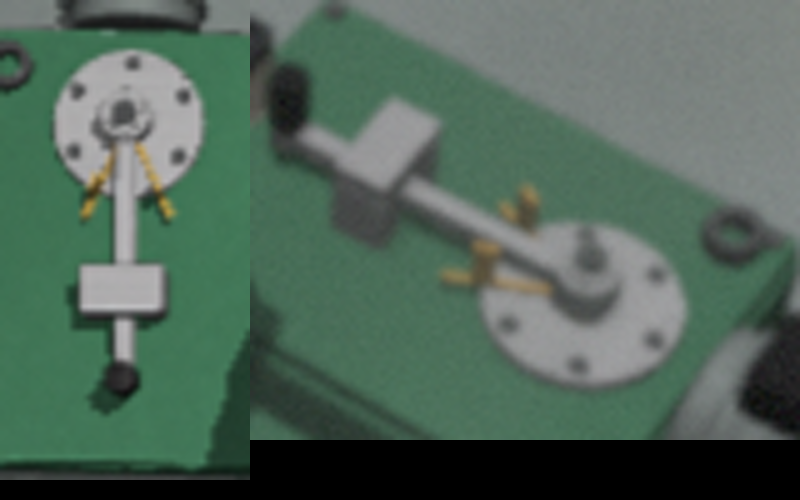

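The picture shows the saddle at top view (123,290), astride the bar between the pointer tips (86,213)/(170,213) and the knob (121,378). The lever is midway between the pointers, the disc bolts haven't moved, and the gripper is clear.

```bash
python3 -c "
from rig import bot
print(bot.sign_off())"
```

```text
the job is handed in; nothing more can be done
None
```

The job is handed in at about 45 s of the 64 s: I worked the lever until I felt about 5 N at each end of the play, brought it back midway between the pointers and set the wide-notch saddle astride its bar; the last pictures show the disc unturned.

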